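# Nudge the well-plate carrier onto the docking pins

### The arm

A 6-joint arm with a two-finger parallel gripper is mounted at the origin on a cart in front of the work surface, level with it; the furniture and walls round the work are solid. World frame = base frame: x ahead of the robot, y to its left, z up, the work surface at z = 0. Lengths are in mm, angles in rad, forces in N, time in s.
With the tool pointing down it reaches from about 400 to 925 mm from the base axis. Payload 12.5 kg.
Tool frame: the origin (TCP) lies at the very end of the fingers, on their centre line; the grasp point (between the pads) lies env.grip_point_offset behind it (env.grip_point_offset is the distance from the TCP to the grasp point, in mm); y points along the fingers, z is the direction in which the jaws open and shut, and the axes are right-handed (so a half turn about y gives the same grasp; the last joint's range is limited). The gripper opens to 95 mm and grips with 3 to 60 N. Pads are 20 mm wide; open, the fingers measure 119 mm over their backs; the gripper's body (75 mm by 180 mm) begins 59 mm behind the grasp point.
Start: joints at [-1.395, 0.491, 1.559, -0, 1.092, -0.106], TCP at [173.826, -600.359, 214.661] pointing down, gripper open.
Joint ranges: [-3.1, 3.1], [-0.84, 2.19], [0.05, 2.79], [-1.13, 4.28], [0.06, 2.93], [-2.69, 2.69]. Speed limits (rad/s): [2.22, 2.22, 2.79, 3.14, 3.14, 3.14].

### API

Orientations are given as [roll, pitch, yaw] about the fixed x, y, z axes, in that order (R = Rz(yaw) Ry(pitch) Rx(roll)).
In Python, from cell import readout, read_camera, env, nets gives the robot as it stands.
- The arm moves only by the tool apply_moves, never from a script. Its argument "increments" is a list of rows, each a list of 3 entries, a list of its own where there are three numbers: the shift along the tool's x, y, z in cm, then the turn, a rotation vector about the tool's x, y, z in degrees, then the finger opening in cm, from 0 to 9.51. A call has exactly 5 rows; each row shifts and turns the pose as measured when the row begins, along the tool's axes as they then stand; what a row does not reach is not made up. A row lasts 1/8 s, in which the tool goes at most 62.5 mm and 10.7 degrees, less where a joint would pass 70% of its speed; a pose out of reach is approached as far as the arm can. A call with a gripper value outside its range is refused whole. The fingers move at their own pace and stop on an object; the grip force is fixed at half the most. Time passes only in rows, so rows that do not move let the fingers close, or fill a call up. It gives the time, the measured TCP pose, the force and the opening at its end, in the units of the state.
- readout.state(): the state, without advancing time (a new reading comes with each control period).
- read_camera(name): name is "side" or "top" or "wrist"; returns a dict with "img" (420x560x3 uint8, red, green, blue), "vfov" (degrees; the focal length in pixels is half the picture's height over the tangent of half this angle, whatever the lens; pixels are square), "cx", "cy" (the principal point, pixels), "rvec" (rotation vector, rad) and "tvec" (3), from world to camera coordinates, as OpenCV has them; the wrist camera has in their place "mount" (4x4, takes a point from camera to tool coordinates, whose origin is the TCP and whose axes are the tool frame's). Camera axes: x right, y down, z forward; pixel columns grow to the right and rows downward; lengths in mm; the calibration is good to about 2 mm. The wrist camera is an equidistant fisheye: a pixel r from the principal point sees the ray r / f radians off the axis. A picture is of the moment at which its call begins: read the wrist's pose just before it. There is no depth.
- env.job_done(): hands the job in, once; it reports no verdict.
Trained networks look in a picture, given as the dict that the camera call returned (one of the last four; its "shot" number tells which), for a name from the list of things; names that differ only in an ending like _2 or _b are one class to them, and where a whole thing is asked for, a point or a joint stands for the part that bears it (a point fixed in the world has none). Each returns a list of dicts, best first, with "confidence" (0 to 1); they miss things now and then, are a little off and sometimes report something else, mostly with a low value. They report only what shows in the picture. A call takes as long as a camera call. They do not tell look-alikes from the thing itself.
- nets.look_for(picture, thing): "point" ([x, y, z] in mm, in the coordinates of the camera as it stood for that picture, good to about 4 mm: the middle of the surface that is visible of it).
- nets.mark_of(picture, thing): "point" ([x, y, z] in mm, in the coordinates of the camera as it stood for that picture, good to about 4 mm: a listed point, or the origin of a listed thing).
The state is a dict: "t": time; "joints": joint angles; "qvel": joint speeds; "tau": joint torques, N m; "eef_pos": TCP position; "tcp_rot": TCP orientation; "ft_force": force on the tool from outside, world axes, zero at the start; "moment": the same for the moment, N m; "opening": opening from 0.0 (shut) to 1.0 (fully open).
Only numpy, scipy, OpenCV 4.12 (cv2) and the standard library are available. Lean on these libraries where they do the work, as an engineer would, in place of code of your own. Each camera call takes 0.05 s, during which the arm holds its last target. There are 200 camera calls.

### The job

The flat metal carrier with the well plate on it lies loose and askew on its docking base, not yet home. With the fingertips, nudge it sideways off the loading step - the guide rail is there to square it up - until both its holes drop over the two locating pins and it lies flat on the base. Only push the carrier, never lift it or tip it up; keep the fingers off the well plate, leave the bottles standing where they are, and end with the hand clear.

Things in the scene. Friction and masses are not known exactly. Their poses are not given: they have to be found in the camera images.
- dock: Fixed grey docking base. Origin: underside, below the centre of the carrier's seat; z up, x towards the guide rail (about away from the robot), y the sliding direction (about to the robot's left). The seat is a flat deck, top 12 mm above the worktop, x -92 to 92, y -94 to 104 mm; its near side (-x) and its left end (+y) are open, with no stop
- seat (a point): Centre of the seat, on the deck, 12 mm above the worktop: where the carrier's origin lies when it is seated, with its axes parallel to the dock's. Seated, it has 2 mm between its far edge and the rail and 4 mm between its trailing edge and the step
- step (a point): Centre of the top of the base's loading step: flat, 20 mm above the worktop (8 mm over the deck), at dock x -92 to 92, y -172 to -94 mm; open behind and on the near side
- rail (a point): Middle of the inner top edge of the fixed guide rail: upright aluminium bar along the dock's y, inner face at dock x = 77 mm, from y -171 to 101 mm, 14 mm thick, top 34 mm above the worktop
- pin_far (a point): Tip of the fixed steel locating pin nearer the rail, at (38, 36, 20) mm in the dock frame. 10 mm in diameter at its foot, then a cone with a round 6 mm tip; 8 mm tall, so its tip is level with the loading step
- pin_near (a point): Tip of the other, equal locating pin, at (-38, 36, 20) mm in the dock frame
- carrier: Loose flat aluminium plate, 150 (x) x 180 (y) x 10 mm, about 0.5 kg with the well plate. Origin: centre of its underside. At first it lies level, its trailing part on the step, its front on the pin tips, 12 to 24 mm short of the seat in x, 22 to 38 mm in y, turned up to 0.12 rad. It drops 8 mm by itself when its holes come over the pins' cones (within about 4 mm); seated, its top is 22 mm up
- trailing_edge (a point): Middle of the carrier's trailing (-y) side face, a plain face 150 mm long and 10 mm high to push on; at (0, -90, 5) mm in the carrier frame. The top is bare for 24 mm from this edge to the well plate
- near_edge (a point): Middle of the carrier's near (-x) side face, a plain face 180 mm long and 10 mm high to push on; at (-75, 0, 5) mm in the carrier frame. The top is bare for 7 mm from this edge to the well plate's clips
- hole_far (a point): Centre, at the underside, of the carrier's through hole nearer the rail, at (38, 36, 0) mm in the carrier frame; 14 mm in diameter
- hole_near (a point): Centre, at the underside, of the other, equal hole, at (-38, 36, 0) mm in the carrier frame
- wells: The well plate on the carrier (fixed to it, moves with it): white and orange, 14 mm thick, its underside 10 mm above the carrier's underside. Origin: centre of its underside. Not to be touched
- dark_bottle: Bystander: dark bottle with screw cap, 42 mm wide, 104 mm tall, loose, standing near the base. Origin: centre of its underside
- vial: Bystander: small vial with screw cap, 22 mm wide, 54 mm tall, loose, standing near the base. Origin: centre of its underside
- clear_bottle: Bystander: clear bottle with screw cap, 46 mm wide, 92 mm tall, loose, standing near the base. Origin: centre of its underside
Mind the look-alikes: they are no part of the job. There is more than one size of the carrier; the one meant has the size given above.

How it is judged (in metres and radians):
At the end, for the whole second after the job is handed in: The carrier lies flat on the deck (underside within 2.5 mm of it, tilt under 0.03 rad), each hole centred within 4 mm of its pin, at rest; the three bottles stand upright within 20 mm of where they stood (z of carrier in the frame of dock below 0.0145 m and angle between carrier's own z axis and vertical below 0.03 rad and horizontal distance between hole_far and pin_far below 0.004 m and horizontal distance between hole_near and pin_near below 0.004 m and linear speed of carrier below 0.01 m/s and angular speed of carrier below 0.05 rad/s and angle between each of dark_bottle, vial, clear_bottle's own z axis and vertical below 0.1 rad and distance of each of dark_bottle, vial, clear_bottle from where it was at the start of the episode below 0.02 m); the robot touches nothing.
It fails at once if the carrier is lifted (its centre rises more than 10 mm above the loading step) (z of carrier in the frame of dock above 0.03 m).
It fails at once if the carrier is tipped up by more than 0.25 rad (angle between carrier's own z axis and vertical above 0.25 rad).
It fails at once if the fingers press on the well plate (more than 2 N) (contact force between the fingers and wells above 2 N).
It fails at once if a bottle is moved more than 20 mm or tipped over (distance of any of dark_bottle, vial, clear_bottle from where it was at the start of the episode above 0.02 m or angle between any of dark_bottle, vial, clear_bottle's own z axis and vertical above 0.3 rad).
It also fails if it takes over 64 s, if anything falls off the work surface, if the arm or the gripper's body presses on something with over 40 N, if the wrist force passes 120 N, or if a joint passes its speed limit or range.

## Working session

There is one attempt and no reset: what is moved stays moved. The work goes in short steps, Python scripts to look and compute and a tool call to move; the robot and the scene stay as the last step left them, time stands still between calls to the robot, and variables do not carry over. Pictures are saved under pics/ and viewed, about 8 in all and at most 12, crops included, and the job is handed in when it is done.

Besides the shell and the picture viewer there is one more tool, called after "Emit:" in YAML: its name, and indented under it one key for each argument. apply_moves: Moves the arm, as the interface text tells. Its arguments: {"type":"object","properties":{"increments":{"type":"array"}},"required":["increments"]}

```bash
mkdir -p pics; ls; cat > h.py <<'E'
import numpy as np, cv2
from scipy.spatial.transform import Rotation as R
from cell import readout, read_camera, env, nets
def toworld(pic,p,st=None):
    p=np.array(p,float)
    if 'mount' in pic:
        q=(np.array(pic['mount'])@np.r_[p,1])[:3]
        return R.from_euler('xyz',st['tcp_rot']).as_matrix()@q+np.array(st['eef_pos'])
    M=cv2.Rodrigues(np.array(pic['rvec'],float))[0]
    return M.T@(p-np.array(pic['tvec']).ravel())
def pix(pic,w):
    M=cv2.Rodrigues(np.array(pic['rvec'],float))[0]
    p=M@np.array(w,float)+np.array(pic['tvec']).ravel()
    f=210/np.tan(np.radians(pic['vfov'])/2)
    return p[:2]/p[2]*f+[pic['cx'],pic['cy']]
def ray(pic,uv,z):
    M=cv2.Rodrigues(np.array(pic['rvec'],float))[0]
    f=210/np.tan(np.radians(pic['vfov'])/2)
    d=M.T@np.array([(uv[0]-pic['cx'])/f,(uv[1]-pic['cy'])/f,1])
    c=-M.T@np.array(pic['tvec']).ravel()
    return c+d*(z-c[2])/d[2]
E
python3 - <<'E'
from h import *
print(readout.state())
for n in ['top','side']:
    pic=read_camera(n); cv2.imwrite(f'pics/{n}0.png',pic['img'][...,::-1])
    print(n,pic['vfov'])
    for t in ['dock','seat','step','rail','pin_far','pin_near','carrier','trailing_edge','near_edge','hole_far','hole_near','wells','dark_bottle','vial','clear_bottle']:
        for d in nets.mark_of(pic,t)[:3]:
            w=toworld(pic,d['point']); print(t,round(d['confidence'],2),w.round(0),pix(pic,w).round(0))
E
```

```text
pics
{'t': 0.0, 'joints': array([-1.39457137e+00,  4.91601939e-01,  1.55949138e+00, -2.29590532e-06,
        1.09167901e+00, -1.05599284e-01]), 'qvel': array([ 0.00029847,  0.00070033, -0.00144229,  0.00258046, -0.00014079,
        0.00037243]), 'tau': array([ 2.81080072e-03, -6.12625694e+01, -2.58178765e+01,  6.94704219e-02,
        4.82255383e-02, -9.45014153e-05]), 'eef_pos': array([ 173.79388056, -600.08130759,  214.02097954]), 'tcp_rot': array([-1.57196964e+00,  1.22316590e-04, -2.85976743e+00]), 'ft_force': array([-0.87209839,  0.11182672, -0.014171  ]), 'moment': array([ 0.00627939,  0.00154198, -0.02279394]), 'opening': 1.000058233856628}
top 45.15062947477262
dock 0.83 [567. 100.  -2.] [269. 234.]
dock 0.71 [512. 107.  20.] [267. 255.]
seat 0.91 [566. 104.  17.] [268. 234.]
step 0.76 [583. -30.  17.] [317. 227.]
rail 0.8 [649.  76.  35.] [277. 203.]
pin_far 0.97 [598. 143.  19.] [253. 223.]
pin_far 0.2 [585. -28.  20.] [317. 227.]
pin_near 0.92 [524. 131.  21.] [258. 251.]
carrier 0.84 [800. -10.  -7.] [308. 149.]
carrier 0.65 [555.  73.  25.] [279. 239.]
trailing_edge 0.72 
[... 1031 characters left out ...]
er 0.84 [558.  77.  20.] [250. 231.]
trailing_edge 0.76 [573. -12.  26.] [264. 244.]
trailing_edge 0.71 [645.  71.  34.] [288. 223.]
trailing_edge 0.56 [837. -71.   6.] [393. 252.]
near_edge 0.84 [754. -44.   3.] [351. 252.]
near_edge 0.73 [488.  65.  25.] [219. 234.]
hole_far 0.96 [587. 119.  22.] [259. 222.]
hole_far 0.88 [810.  26.   4.] [364. 236.]
hole_far 0.35 [512. 100.  20.] [228. 229.]
hole_near 0.88 [758. -12.  -1.] [348. 247.]
hole_near 0.61 [513. 101.  21.] [228. 228.]
wells 0.72 [807. -30.   8.] [373. 245.]
wells 0.56 [560.  53.  32.] [252. 230.]
dark_bottle 0.58 [593. 296.   1.] [249. 205.]
vial 0.61 [ 542. -160.   -0.] [263. 290.]
clear_bottle 0.74 [479. 279.  -1.] [206. 212.]
```

```bash
python3 - <<'E'
from h import *
a=cv2.imread('pics/top0.png')[110:310,150:410]
cv2.imwrite('pics/topc.png',cv2.resize(a,None,fx=3,fy=3,interpolation=cv2.INTER_CUBIC))
E
```

```text
(no output)
```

View pics/topc.png

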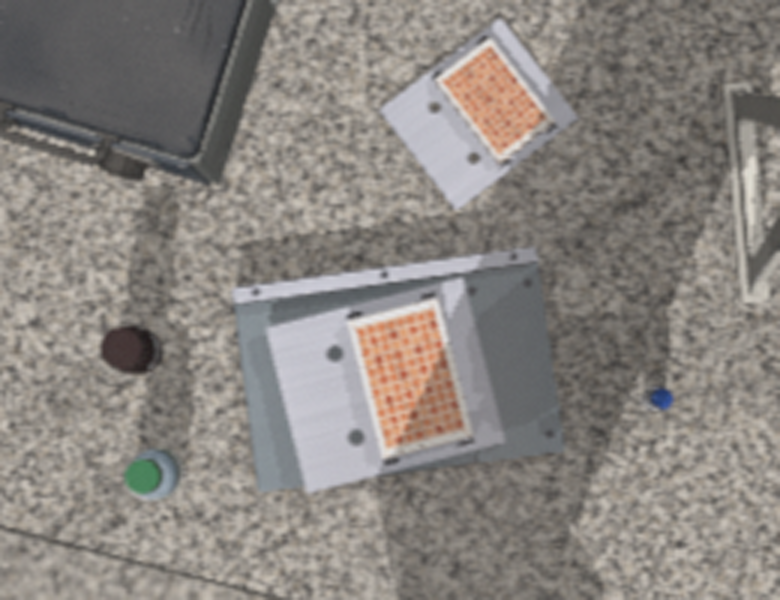

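View pics/side0.png

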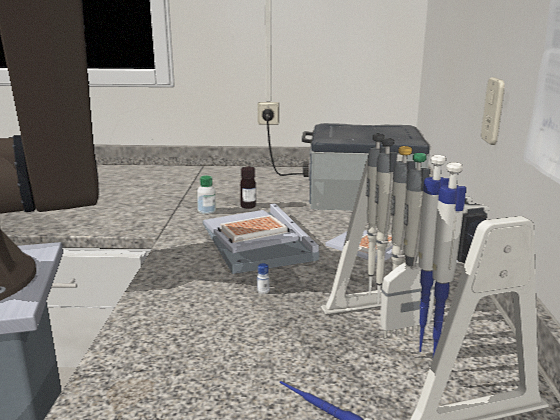

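The top crop shows two candidates. One is the carrier on the grey dock (full picture about (279,239)), turned relative to the rail. The other is a smaller look-alike lying on the worktop at (308,149), which I rule out because it isn't on the dock. Bottles: dark (196,227), clear/green (203,268), vial/blue (368,243). Next I fit the dock and carrier poses and overlay them.

```bash
cat >> h.py <<'E'
def fit(model,meas):
    A=np.array(model,float)[:,:2];B=np.array(meas,float)[:,:2]
    a=A-A.mean(0);b=B-B.mean(0)
    th=np.arctan2((a[:,0]*b[:,1]-a[:,1]*b[:,0]).sum(),(a*b).sum())
    c,s=np.cos(th),np.sin(th);Q=np.array([[c,-s],[s,c]])
    t=B.mean(0)-Q@A.mean(0)
    return th,t,(A@Q.T+t-B)
def place(th,t,p):
    c,s=np.cos(th),np.sin(th);p=np.array(p,float)
    return np.r_[np.array([[c,-s],[s,c]])@p[:2]+t,p[2]]
E
python3 - <<'E'
from h import *
D=dict(seat=(0,0,12),step=(0,-133,20),rail=(77,-35,34),pin_far=(38,36,20),pin_near=(-38,36,20))
md=[(D['seat'],(566,104)),(D['step'],(583,-30)),(D['step'],(582,-31)),(D['rail'],(649,76)),(D['rail'],(642,70)),(D['pin_far'],(598,143)),(D['pin_far'],(597,134)),(D['pin_near'],(524,131)),((0,0,0),(567,100)),((0,0,0),(565,97))]
th,t,r=fit([a for a,b in md],[b for a,b in md]);print('dock',th,t,abs(r).max())
mc=[((0,-90),(577,-13)),((0,-90),(573,-12)),((-75,0),(483,58)),((-75,0),(488,65)),((38,36),(583,123)),((38,36),(587,119)),((-38,36),(513,106)),((-38,36),(513,101)),((0,0),(555,73)),((0,0),(558,77))]
tc,c,r=fit([a for a,b in mc],[b for a,b in mc]);print('carrier',tc,c,abs(r).max())
print('in dock',place(-th,[0,0],np.r_[c-t,0]),tc-th)
pic=read_camera('top');im=np.ascontiguousarray(pic['img'][...,::-1]);im=cv2.resize(im,None,fx=4,fy=4,interpolation=cv2.INTER_CUBIC)
def poly(th,t,P,col):
    q=np.array([ (pix(pic,place(th,t,p))+.5)*4 for p in P]);cv2.polylines(im,[q.round().astype(int)],True,col,1)
poly(th,t,[(77,-171,34),(77,101,34),(91,101,34),(91,-171,34)],(0,0,255))
poly(th,t,[(-92,-172,20),(-92,-94,20),(92,-94,20),(92,-172,20)],(0,255,0))
poly(th,t,[(-92,104,12),(92,104,12),(92,-94,12),(-92,-94,12)],(0,255,255))
poly(tc,c,[(-75,-90,30),(-75,90,30),(75,90,30),(75,-90,30)],(255,0,0))
for x in(-38,38):
    q=((pix(pic,place(tc,c,(x,36,30)))+.5)*4).astype(int);cv2.circle(im,tuple(int(v) for v in q),9,(255,0,0),1)
cv2.imwrite('pics/ov.png',im[720:1160,880:1420])
E
```

```text
dock 0.12218954633518164 [565.4641581  99.6898006] 6.053046999457763
carrier 0.2097735272122104 [556.92151327  76.34465712] 4.434344237821676
in dock [-11.32439167 -22.12985898   0.        ] 0.08758398087702876
```

View pics/ov.png

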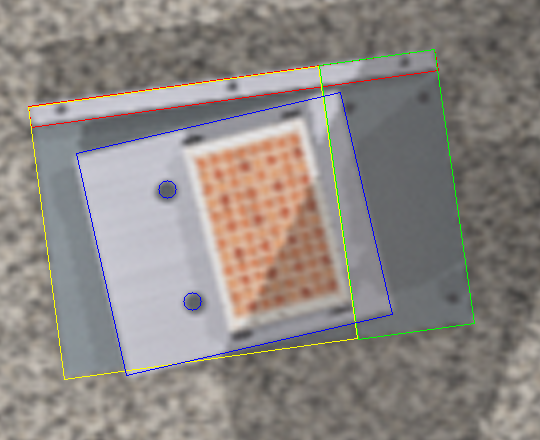

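The overlay fits: the dock and rail outlines and the carrier's edges and holes all line up. The carrier sits at (-11,-22) mm and 0.088 rad in the dock frame. I'll push the near edge onto the rail first, then push the trailing edge.

Emit:
apply_moves:
  increments:
    - [[-5.2, 0, -2.6], [0, 0, 0], 9.5]
    - [[-5.2, 0, -2.6], [0, 0, 0], 9.5]
    - [[-5.2, 0, -2.6], [0, 0, 0], 9.5]
    - [[-5.2, 0, -2.6], [0, 0, 0], 9.5]
    - [[-5.2, 0, -2.6], [0, 9, 0], 9.5]

```text
t: 2.28
eef_pos: [390.9, -400.8, 214.3]
tcp_rot: [-1.569, 0.0, -3.027]
ft_force: [0.7, -0.8, 0.5]
opening: 1.0
```

```bash
cat >> h.py <<'E'
TH,T0=0.1222,np.array([565.5,99.7])
def go(x,y,z,yaw=TH-np.pi):
    s=readout.state();p=np.array(s['eef_pos']);M=R.from_euler('xyz',s['tcp_rot']).as_matrix()
    g=place(TH,T0,(x,y,z));q=place(-TH,[0,0],np.r_[p[:2]-T0,p[2]])
    Rt=R.from_euler('xyz',[-np.pi/2,0,yaw]).as_matrix()
    print('t',round(s['t'],2),'dock pos',q.round(1),'rot',s['tcp_rot'].round(3),'F',s['ft_force'].round(1))
    print('shift cm',(M.T@(g-p)/10).round(2),'turn deg',np.degrees(R.from_matrix(M.T@Rt).as_rotvec()).round(1))
E
python3 -c "
from h import *
print(env.grip_point_offset);go(-125,-20,80)"
```

```text
18.8
t 2.27 dock pos [-234.3 -475.4  214.3] rot [-1.569  0.    -3.027] F [ 0.7 -0.8  0.5]
shift cm [-10.59  13.37 -45.64] turn deg [-0.1 -0.4 -0. ]
```

Emit:
apply_moves:
  increments:
    - [[-2.5, 0, -5.5], [0, 0, 0], 9.5]
    - [[-2.5, 0, -5.5], [0, 0, 0], 9.5]
    - [[-2, 0, -5.5], [0, 0, 0], 9.5]
    - [[-2, 0, -5.5], [0, 0, 0], 9.5]
    - [[-1.5, 1, -5.5], [0, 0, 0], 9.5]

```text
t: 2.9
eef_pos: [468.1, -107.3, 204.4]
tcp_rot: [-1.567, 0.004, -3.029]
ft_force: [0.7, 0.4, -0.5]
opening: 1.0
```

Emit:
apply_moves:
  increments:
    - [[0, 2, -5], [0, 0, 0], 9.5]
    - [[0, 2, -5], [0, 0, 0], 9.5]
    - [[0, 2, -5], [0, 0, 0], 9.5]
    - [[0, 2, -3], [0, 0, 0], 9.5]
    - [[0, 2, 0], [0, 0, 0], 9.5]

```text
t: 3.52
eef_pos: [448.3, 80.2, 102.5]
tcp_rot: [-1.566, 0.01, -3.024]
ft_force: [0.4, -0.6, -0.9]
opening: 0.998
```

```bash
python3 -c "
from h import *
go(-125,-20,24)"
```

```text
t 3.52 dock pos [-118.7   -5.   102.5] rot [-1.566  0.01  -3.024] F [ 0.4 -0.6 -0.9]
shift cm [0.7  7.85 1.46] turn deg [-0.3 -0.3 -0.6]
```

Emit:
apply_moves:
  increments:
    - [[0.7, 2, 1.4], [-0.3, -0.3, -0.6], 9.5]
    - [[0, 3, 0], [0, 0, 0], 9.5]
    - [[0, 2, 0], [0, 0, 0], 9.5]
    - [[0, 0.8, 0], [0, 0, 0], 9.5]
    - [[0, 0, 0], [0, 0, 0], 9.5]

```text
t: 4.15
eef_pos: [443.5, 66.0, 22.0]
tcp_rot: [-1.571, -0.001, -3.016]
ft_force: [0.4, 0.5, 0.5]
opening: 1.002
```

```bash
python3 - <<'E'
from h import *
go(-100,-20,24)
s=readout.state();pic=read_camera('wrist');cv2.imwrite('pics/w1.png',pic['img'][...,::-1])
E
```

```text
t 4.15 dock pos [-125.1  -18.6   22. ] rot [-1.571e+00 -1.000e-03 -3.016e+00] F [0.4 0.5 0.5]
shift cm [-2.51 -0.2   0.15] turn deg [0.  0.2 0. ]
```

View pics/w1.png

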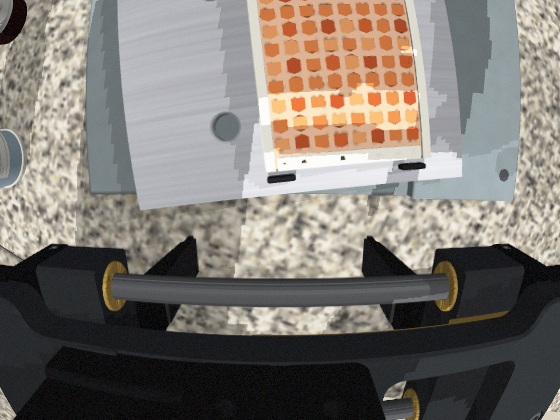

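The wrist view shows both fingertips (about (185,245) and (375,245)) just short of the carrier's near edge (from (140,208) to (460,178)), with the hole at (226,126). Now I push towards the rail.

Emit:
apply_moves:
  increments:
    - [[-1, -0.2, 0.1], [0, 0, 0], 9.5]
    - [[-0.8, 0, 0], [0, 0, 0], 9.5]
    - [[-0.6, 0, 0], [0, 0, 0], 9.5]
    - [[-0.5, 0, 0], [0, 0, 0], 9.5]
    - [[-0.4, 0, 0], [0, 0, 0], 9.5]

```text
t: 4.82
eef_pos: [478.2, 69.7, 26.1]
tcp_rot: [-1.571, -0.0, -3.015]
ft_force: [-4.8, 2.4, 0.6]
opening: 1.002
```

```bash
python3 - <<'E'
from h import *
go(-83,-20,24)
E
```

```text
t 4.83 dock pos [-90.3 -19.2  26.1] rot [-1.571 -0.    -3.015] F [-4.8  2.4  0.6]
shift cm [-0.73  0.21  0.08] turn deg [0.  0.2 0. ]
```

Emit:
apply_moves:
  increments:
    - [[-0.2, 0.2, 0], [0, 0.2, 0], 9.5]
    - [[-0.2, 0, 0], [0, 0, 0], 9.5]
    - [[-0.2, 0, 0], [0, 0, 0], 9.5]
    - [[-0.2, 0, 0], [0, 0, 0], 9.5]
    - [[0, 0, 0], [0, 0, 0], 9.5]

```text
t: 5.45
eef_pos: [483.6, 70.6, 23.8]
tcp_rot: [-1.572, -0.007, -3.02]
ft_force: [-1.9, 0.3, 1.3]
opening: 0.999
```

```bash
cat > car.py <<'E'
from h import *
go(-83,-20,24)
# carrier vs dock from each view: nets
mod=dict(trailing_edge=(0,-90),near_edge=(-75,0),hole_far=(38,36),hole_near=(-38,36),carrier=(0,0),wells=None)
A=[];B=[]
for n in ['top','side','wrist']:
    s=readout.state();pic=read_camera(n);cv2.imwrite(f'pics/cur_{n}.png',pic['img'][...,::-1])
    for k,m in mod.items():
        if m is None: continue
        for d in nets.mark_of(pic,k)[:3]:
            w=toworld(pic,d['point'],s);q=place(-TH,[0,0],np.r_[w[:2]-T0,w[2]])
            if d['confidence']>.5 and abs(q[0]-m[0])<35 and abs(q[1]-m[1])<50:
                A.append(m);B.append(q[:2]);print(n,k,q.round(1),round(d['confidence'],2));break
th,t,r=fit(A,B);print('carrier in dock',t.round(1),round(th,3),'res',abs(r).max().round(1))
E
python3 car.py
```

```text
t 5.45 dock pos [-84.9 -18.9  23.8] rot [-1.572 -0.007 -3.02 ] F [-1.9  0.3  1.3]
shift cm [-0.19 -0.03  0.11] turn deg [ 0.1 -0.   0.4]
top trailing_edge [   1.4 -120.4   26.3] 0.82
top near_edge [-71.8 -28.3  20.2] 0.6
top hole_far [37.2  9.  18.2] 0.84
top hole_near [-34.    9.1  20.2] 0.68
top carrier [  0.4 -30.2  20.8] 0.81
side trailing_edge [  -0.6 -118.7   25.2] 0.63
side near_edge [-67.4 -24.5  24.3] 0.7
side hole_far [40.9  7.3 22.9] 0.95
side hole_near [-34.3   3.   19.9] 0.84
side carrier [  4.4 -29.8  20.3] 0.88
wrist trailing_edge [   1.6 -121.9   28.2] 0.87
wrist near_edge [-75.6 -25.1  27.8] 0.83
wrist hole_far [37.7  4.  22.1] 0.93
wrist hole_near [-38.3   6.9  24. ] 0.9
wrist carrier [  5.1 -31.9  21.2] 0.95
carrier in dock [  2.2 -29.4] -0.017 res 5.4
```

Emit:
apply_moves:
  increments:
    - [[2, 0, 0], [0, 0, 0], 9.5]
    - [[1, -2, 1], [0, 0, 0], 9.5]
    - [[0, -4, 3], [0, -6, 0], 9.5]
    - [[0, -3, 4], [0, -9, 0], 9.5]
    - [[0, 0, 4], [0, -10, 0], 9.5]

```text
t: 6.98
eef_pos: [488.0, -50.8, 117.4]
tcp_rot: [-1.567, 0.003, -2.567]
ft_force: [0.8, 0.2, -0.3]
opening: 0.999
```

Emit:
apply_moves:
  increments:
    - [[0, 0, 0], [0, -10, 0], 9.5]
    - [[0, 0, 0], [0, -10, 0], 9.5]
    - [[0, 0, 0], [0, -10, 0], 9.5]
    - [[0, 0, 0], [0, -10, 0], 9.5]
    - [[0, 0, 0], [0, -10, 0], 9.5]

```text
t: 7.6
eef_pos: [494.7, -55.6, 119.4]
tcp_rot: [-1.551, -0.003, -1.67]
ft_force: [0.1, 0.3, 0.3]
opening: 1.0
```

```bash
python3 -c "
from h import *
go(0,-150,60,TH-np.pi/2)"
```

```text
t 7.6 dock pos [ -89.2 -145.5  119.4] rot [-1.551 -0.003 -1.67 ] F [0.1 0.3 0.3]
shift cm [-1.54  6.11  8.68] turn deg [ -1.1 -12.7   0.3]
```

Emit:
apply_moves:
  increments:
    - [[-1, 0, 4.3], [-1, -6, 0.3], 9.5]
    - [[0, 2, 4.3], [0, -6.5, 0], 9.5]
    - [[0, 2, 0], [0, 0, 0], 9.5]
    - [[0, 2, 0], [0, 0, 0], 9.5]
    - [[0, 0, 0], [0, 0, 0], 9.5]

```text
t: 8.22
eef_pos: [590.0, -50.6, 60.1]
tcp_rot: [-1.556, -0.004, -1.442]
ft_force: [-0.1, 0.0, -0.1]
opening: 0.999
```

```bash
python3 -c "
from h import *
go(0,-150,24,TH-np.pi/2)"
```

```text
t 8.22 dock pos [   6.  -152.1   60.1] rot [-1.556 -0.004 -1.442] F [-0.1  0.  -0.1]
shift cm [-0.23  3.6  -0.65] turn deg [-0.8  0.4  0.2]
```

Emit:
apply_moves:
  increments:
    - [[0, 1.5, -0.6], [-0.8, 0.4, 0.2], 9.5]
    - [[0, 1.2, 0], [0, 0, 0], 9.5]
    - [[0, 0.8, 0], [0, 0, 0], 9.5]
    - [[0, 0, 0], [0, 0, 0], 9.5]
    - [[0, 0, 0], [0, 0, 0], 9.5]

```text
t: 8.85
eef_pos: [585.2, -51.9, 24.6]
tcp_rot: [-1.568, -0.001, -1.449]
ft_force: [0.8, -0.8, -0.5]
opening: 1.002
```

```bash
python3 -c "
from h import *
go(0,-100,24.5,TH-np.pi/2)"
```

```text
t 8.85 dock pos [   1.  -152.9   24.6] rot [-1.568e+00 -1.000e-03 -1.449e+00] F [ 0.8 -0.8 -0.5]
shift cm [-5.29 -0.   -0.11] turn deg [-0.2 -0.   0.1]
```

Emit:
apply_moves:
  increments:
    - [[-1.2, 0, -0.1], [-0.2, 0, 0.1], 9.5]
    - [[-1, 0, 0], [0, 0, 0], 9.5]
    - [[-0.6, 0, 0], [0, 0, 0], 9.5]
    - [[-0.5, 0, 0], [0, 0, 0], 9.5]
    - [[-0.4, 0, 0], [0, 0, 0], 9.5]

```text
t: 9.48
eef_pos: [579.7, -12.8, 25.3]
tcp_rot: [-1.57, -0.0, -1.449]
ft_force: [0.3, -2.8, -1.3]
opening: 0.999
```

```bash
sed -i 's/^go.*/go(0,-100,24.5,TH-np.pi\/2)/' car.py; python3 car.py
```

```text
t 9.47 dock pos [   0.3 -113.4   25.3] rot [-1.57  -0.    -1.449] F [ 0.3 -2.8 -1.3]
shift cm [-1.34  0.08 -0.03] turn deg [-0. -0.  0.]
top near_edge [-70.1 -15.1  21.7] 0.98
top hole_far [39.3 26.9 15.1] 0.77
top hole_near [-32.2  28.6  17.1] 0.98
top carrier [ -0.5 -14.5  20.7] 0.73
side trailing_edge [-1.000e-01 -1.006e+02  2.440e+01] 0.92
side near_edge [-71.5  -8.7  26.8] 0.55
side hole_far [41.7 23.2 18.5] 0.97
side hole_near [-34.2  24.2  19.2] 0.64
side carrier [ 5.8 -8.9 21.1] 0.78
wrist trailing_edge [   1.6 -103.5   26.4] 0.85
wrist near_edge [-73.7 -10.2  28.7] 0.76
wrist hole_far [38.  24.2 21.8] 0.57
wrist hole_near [-38.2  24.7  23.4] 0.72
wrist carrier [ 5.3 -9.2 20.2] 0.84
carrier in dock [  2.6 -11.2] -0.008 res 4.5
```

Emit:
apply_moves:
  increments:
    - [[-0.3, 0.1, 0], [0, 0, 0], 9.5]
    - [[-0.2, 0, 0], [0, 0, 0], 9.5]
    - [[-0.2, 0, 0], [0, 0, 0], 9.5]
    - [[-0.2, 0, 0], [0, 0, 0], 9.5]
    - [[-0.1, 0, 0], [0, 0, 0], 9.5]

```text
t: 11.0
eef_pos: [578.4, -2.6, 24.3]
tcp_rot: [-1.57, -0.0, -1.449]
ft_force: [-0.4, -0.3, 0.1]
opening: 0.998
```

```bash
python3 car.py
```

```text
t 11.0 dock pos [   0.3 -103.1   24.3] rot [-1.57  -0.    -1.449] F [-0.4 -0.3  0.1]
shift cm [-0.31 -0.02 -0.03] turn deg [-0. -0.  0.]
top near_edge [-74.3  -2.   11.7] 0.59
top hole_far [36.5 35.6 10. ] 0.84
top hole_near [-35.5  37.9  12.9] 0.92
top carrier [ 1.3 -4.5 14.2] 0.75
side trailing_edge [ -0.8 -92.1  18.4] 0.56
side near_edge [-72.7   0.6  20.5] 0.97
side hole_far [40.7 36.  12.1] 0.82
side hole_near [-32.2  31.2  15. ] 0.67
side carrier [ 2.9 -3.3 11.7] 0.98
wrist trailing_edge [ -0.4 -94.5  21.4] 0.84
wrist hole_far [36.7 34.6 14.9] 0.63
wrist hole_near [-37.9  32.8  14.2] 0.86
wrist carrier [ 0.3 -1.1 12.6] 0.59
carrier in dock [ 1.1 -2. ] -0.009 res 4.3
```

The heights fell about 8 mm, so the carrier has dropped. I'll retreat and check it.

Emit:
apply_moves:
  increments:
    - [[0.6, -0.3, 0], [0, 0, 0], 9.5]
    - [[1, -3, 0], [0, 0, 0], 9.5]
    - [[0, -5, 0], [0, 0, 0], 9.5]
    - [[0, -5, 0], [0, 0, 0], 9.5]
    - [[0, 0, 0], [0, 0, 0], 9.5]

```text
t: 12.52
eef_pos: [580.5, -20.9, 161.6]
tcp_rot: [-1.571, -0.0, -1.449]
ft_force: [0.1, -0.2, -0.6]
opening: 1.003
```

```bash
python3 car.py; python3 -c "
import cv2
a=cv2.imread('pics/cur_side.png')[180:280,190:340];b=cv2.imread('pics/cur_wrist.png')
a=cv2.resize(a,(400,267),interpolation=cv2.INTER_CUBIC)
b=cv2.resize(b,(400,300))
cv2.imwrite('pics/chk.png',cv2.vconcat([a,b]))
from h import *
p=read_camera('top')
for k in ['dark_bottle','vial','clear_bottle']:
  d=nets.mark_of(p,k)
  for e in d[:2]: print(k,toworld(p,e['point']).round(),round(e['confidence'],2))
"
```

```text
t 12.53 dock pos [   0.2 -121.5  161.6] rot [-1.571 -0.    -1.449] F [ 0.1 -0.2 -0.6]
shift cm [-2.15 13.71 -0.02] turn deg [-0.  -0.1  0. ]
top near_edge [-71.8  -4.2  12.6] 0.95
top hole_far [36.6 33.5 11. ] 0.7
top hole_near [-36.7  38.7  13.3] 0.78
top carrier [ 1.8 -3.6 13.7] 0.82
side trailing_edge [ -0.8 -91.4  18.5] 0.78
side near_edge [-72.4   3.8  20.2] 0.81
side hole_far [38.6 35.3 12.9] 0.76
side hole_near [-35.2  33.1  12.3] 0.98
side carrier [ 4.7 -3.8 13.3] 0.94
wrist trailing_edge [ -0.3 -91.3  20.8] 0.8
wrist near_edge [-73.4   0.5  15.1] 0.87
wrist hole_far [35.2 34.3 15.1] 0.55
wrist hole_near [-40.3  31.7  14.9] 0.58
wrist carrier [ 3.2 -2.8  9.9] 0.71
carrier in dock [ 1.  -1.7] -0.008 res 4.9
dark_bottle [592. 302.   2.] 0.76
vial [ 538. -164.    1.] 0.48
clear_bottle [478. 281.   1.] 0.71
```

View pics/chk.png

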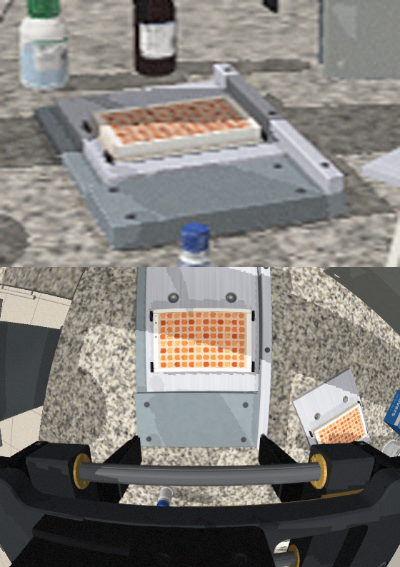

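```bash
python3 -c "
import cv2
b=cv2.imread('pics/cur_wrist.png')
a=cv2.resize(b[20:75,200:370],None,fx=4.5,fy=4.5,interpolation=cv2.INTER_CUBIC)
c=cv2.resize(b[135:205,200:370],None,fx=4.5,fy=4.5,interpolation=cv2.INTER_CUBIC)
cv2.imwrite('pics/chk2.png',cv2.vconcat([a,c]))"
```

```text
(no output)
```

View pics/chk2.png

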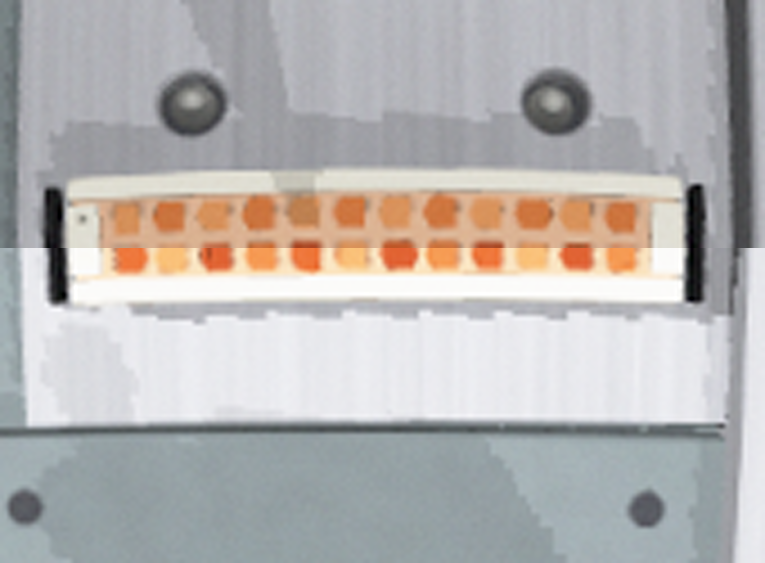

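The crop shows both pin tips standing inside the holes at (193,103) and (556,103), and a dark gap along the trailing edge at y≈428. To confirm the trailing end is really down (top at 22 mm), I'll sweep the fingertips forward at z≈24.5. They should pass over it without force.

Emit:
apply_moves:
  increments:
    - [[0, 5, 0], [0, 0, 0], 9.5]
    - [[0, 5, 0], [0, 0, 0], 9.5]
    - [[0, 2.5, 0], [0, 0, 0], 9.5]
    - [[0, 0.6, 0], [0, 0, 0], 9.5]
    - [[0, 0, 0], [0, 0, 0], 9.5]

```text
t: 14.25
eef_pos: [580.0, -20.5, 25.1]
tcp_rot: [-1.573, 0.0, -1.449]
ft_force: [0.1, -0.6, -0.2]
opening: 0.996
```

```bash
python3 -c "
from h import *
go(0,-96,25,TH-np.pi/2)"
```

```text
t 14.25 dock pos [  -0.3 -121.    25.1] rot [-1.573  0.    -1.449] F [ 0.1 -0.6 -0.2]
shift cm [-2.5   0.01  0.03] turn deg [ 0.1 -0.  -0. ]
```

Emit:
apply_moves:
  increments:
    - [[-1, 0, 0], [0, 0, 0], 9.5]
    - [[-0.6, 0, 0], [0, 0, 0], 9.5]
    - [[-0.3, 0, 0], [0, 0, 0], 9.5]
    - [[-0.3, 0, 0], [0, 0, 0], 9.5]
    - [[-0.2, 0, 0], [0, 0, 0], 9.5]

```text
t: 14.88
eef_pos: [578.3, 5.2, 28.4]
tcp_rot: [-1.568, -0.001, -1.449]
ft_force: [-0.2, -0.0, -0.9]
opening: 1.002
```

```bash
python3 car.py | sed -n '1,2p;/trail/p;/in dock/p'
```

```text
t 14.88 dock pos [  1.2 -95.3  28.4] rot [-1.568e+00 -1.000e-03 -1.449e+00] F [-0.2 -0.  -0.9]
shift cm [ 0.47  0.39 -0.12] turn deg [-0.2 -0.   0.1]
side trailing_edge [  0.3 -93.5  16. ] 0.84
wrist trailing_edge [ -1.3 -92.6  19.1] 0.74
carrier in dock [ 1.3 -2.4] -0.013 res 5.4
```

Emit:
apply_moves:
  increments:
    - [[0, 0.2, 0], [0, 0, 0], 9.5]
    - [[0, 0.1, 0], [0, 0, 0], 9.5]
    - [[0, 0, 0], [0, 0, 0], 9.5]
    - [[0, 0, 0], [0, 0, 0], 9.5]
    - [[0, 0, 0], [0, 0, 0], 9.5]

```text
t: 16.4
eef_pos: [578.2, 5.0, 25.0]
tcp_rot: [-1.568, -0.001, -1.449]
ft_force: [-1.2, 0.1, 0.3]
opening: 1.002
```

The fingertips are at z = 25 mm above the trailing margin with no contact force, so the trailing end is down. Now I'll withdraw.

Emit:
apply_moves:
  increments:
    - [[0, -1, 0], [0, 0, 0], 9.5]
    - [[1, -3, 0], [0, 0, 0], 9.5]
    - [[0, -5, 0], [0, 0, 0], 9.5]
    - [[0, -5, 0], [0, 0, 0], 9.5]
    - [[0, 0, 0], [0, 0, 0], 9.5]

```text
t: 17.02
eef_pos: [579.1, -5.1, 171.7]
tcp_rot: [-1.567, -0.001, -1.449]
ft_force: [0.5, 0.1, -0.2]
opening: 0.999
```

```bash
python3 car.py | tail -6; python3 -c "
from cell import env
print(env.job_done())"
```

```text
wrist trailing_edge [  0.3 -91.5  20.7] 0.58
wrist near_edge [-72.1  -1.   18.9] 0.93
wrist hole_far [36.8 32.2 13.8] 0.8
wrist hole_near [-40.7  32.1  15.5] 0.8
wrist carrier [ 3.5 -0.8 13. ] 0.91
carrier in dock [ 1.7 -1.9] -0.003 res 4.5
the job is handed in; nothing more can be done
None
```

I seated the carrier and handed the job in at about 17 s. With the open fingers I pushed its near edge until it was square against the rail, then pushed its trailing edge until it dropped over the pins.

**Last checks:**
- **Pins:** both pin tips showed inside their holes.
- **Position:** the fit put the carrier about (1.7, -1.9) mm from the seat, turned -0.003 rad. Single network points were off by up to 4.5 mm, so this fit alone does not prove the 4 mm limit.
- **Flat on the deck:** some trailing-edge heights from the networks read 2–4 mm high. To settle it, I passed the fingertips over the trailing margin at 25 mm. They met no force, so that end is not on the step, where its top would be at 30 mm.
- **Bottles:** all three were within about 4 mm of their first readings after the push. I did not measure them again after the probe, which stayed well away from them.
- **Hand:** it ended clear, about 170 mm up, with no force on it.

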